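# Fetch the pepper basket from the deep jar

## Robot

A 6-joint arm with a two-finger parallel gripper is mounted at the origin on the work surface. World frame = base frame: x ahead of the robot, y to its left, z up, the work surface at z = 0. Lengths are in mm, angles in rad, forces in N, time in s.
With the tool pointing down it reaches from about 400 to 925 mm from the base axis. Payload 12.5 kg.
Tool frame: the origin (TCP) lies between the finger pads; the fingertips stand 11 mm ahead of it and the grasp point (between the pads) lies 8 mm behind it (env.tip_extent is the distance from the TCP to the fingertips, in mm); x points along the fingers, z is the direction in which the jaws open and shut, and the axes are right-handed (so a half turn about x gives the same grasp; the last joint's range is limited). The gripper opens to 95 mm and grips with 3 to 60 N. Pads are 20 mm wide; open, the fingers measure 119 mm over their backs; the gripper's body (75 mm by 180 mm) begins 59 mm behind the grasp point.
Start: joints at [-1.24, 0.491, 1.559, -0, 1.092, -0.106], TCP at [264.425, -566.326, 225.661] pointing down, gripper open.
Joint ranges: [-3.1, 3.1], [-0.84, 2.19], [0.05, 2.79], [-1.13, 4.28], [0.06, 2.93], [-2.69, 2.69]. Speed limits (rad/s): [2.22, 2.22, 2.79, 3.14, 3.14, 3.14].

## Interface

Orientations are given as [roll, pitch, yaw] about the fixed x, y, z axes, in that order (R = Rz(yaw) Ry(pitch) Rx(roll)).
In Python, from cell import status, imaging, env gives the robot as it stands. The module is installed in compiled form; this text tells all that it offers.
- The arm moves only by the tool apply_moves, never from a script. Its argument "increments" is a list of rows, each a list of 5 numbers: the closure, from 0 (fully open) to 1 (shut), then the shift along the tool's x, y, z in mm, then the turn about the tool's x in degrees. A call has 1 to 10 rows; each row shifts and turns the commanded pose from where the row before left it, along the tool's axes as they then stand; what a row does not reach is not made up. A row lasts 1/10 s, in which the tool goes at most 50 mm and 8.59 degrees, less where a joint would pass 70% of its speed; a pose out of reach is approached as far as the arm can. A call with a gripper value outside its range is refused whole. The fingers move at their own pace and stop on an object; the grip force is fixed at half the most. Time passes only in rows, so rows that do not move let the fingers close. It gives the time, the measured TCP pose, the force and the opening at its end, in the units of the state.
- status.state(): the state, without advancing time (a new reading comes with each control period).
- imaging.read_camera(name): name is "side" or "top" or "wrist"; returns a dict with "pixels" (480x640x3 uint8, red, green, blue), "fovy" (degrees; the focal length in pixels is half the picture's height over the tangent of half this angle, whatever the lens; pixels are square), "cx", "cy" (the principal point, pixels), "R" (3x3) and "t" (3): a world point X has camera coordinates R X + t. Camera axes: x right, y down, z forward; pixel columns grow to the right and rows downward; lengths in mm; the calibration is good to about 2 mm. The wrist camera is an equidistant fisheye: a pixel r from the principal point sees the ray r / f radians off the axis. A picture is of the moment at which its call begins. There is no depth.
- env.job_done(): hands the job in, once; it reports no verdict.
The state is a dict: "t": time; "joints": joint angles; "qvel": joint speeds; "tau": joint torques, N m; "eef_pos": TCP position; "tcp_rot": TCP orientation; "ft_force": force on the tool from outside, world axes, zero at the start; "moment": the same for the moment, N m; "opening": opening from 0.0 (shut) to 1.0 (fully open).
Only numpy, scipy, OpenCV 4.12 (cv2) and the standard library are available. Lean on these libraries where they do the work, as an engineer would, in place of code of your own. Each camera call takes 0.05 s, during which the arm holds its last target. There are 200 camera calls.

## Task

Refill the tasting stand: with the lifting hook, fetch the strainer basket of red peppers that hangs deep in the tall glass jar, without touching the basket with your hand while it is in the jar, and stand it upright on the drip tray, free of the hook. Hang the hook back in the fork of its stand, then take the basket in your hand and seat it fully in the well with the red ring. Do not tip, drop or fling the basket, and leave the bottles and the other two baskets where they are.

Things in the scene. Friction and masses are not known exactly. Their poses are not given: they have to be found in the camera images.
- pepper_basket_mid (a point): Loose steel basket of red peppers, 120 g, upright in the jar, any yaw. Point on its axis, 41 mm over its underside. Tapered round body 48 mm across at the foot, 58 at the top; hanging flange 74 across, 34 to 37 mm over the underside; peppers heaped to 46 mm.
- pepper_basket_bar (a point): Top of that basket's rigid red arch handle: centre line of its 8 mm round bar on the basket's axis, 78 mm over the underside. The arch lies in the basket's own y-z plane, feet at y = +-31 mm on the flange, nearly level (1.5 mm lower) out to y = +-12, open underneath down to the peppers.
- jar_mouth (a point): Tall glass jar, fixed, upright. Point: centre of its mouth at rim height, 155 mm over the counter. 96 mm across outside, 88 inside. A ledge ring inside (hole 64 mm, top 113 mm below the rim) carries the basket's flange: basket underside 147 mm, top of its handle 65 mm below the rim.
- hook_grip (a point): Loose lifting hook, 100 g, upright in its stand. Point: centre of its wooden grip, an upright square bar 18 x 18 x 60 mm, faces square to the hook's own x and y. Under the grip a collar 28 mm across, 5 mm thick, underside 35 mm below this point; under that a straight 6 mm rod on the hook's axis.
- hook_bend (a point): Foot of the lifting hook, 135 mm below hook_grip and 11 mm to the hook's own +x: lowest point of the centre line of the J bend (6 mm bar, in the hook's own x-z plane). The upturned tip is 22 mm to the rod's +x, centre to centre (mouth 16 mm wide), its end 15 mm above this point.
- hook_collar (a point): On the hook's axis at the underside of its collar, 35 mm below hook_grip; this face hangs on the fork.
- fork_seat (a point): Tool stand, fixed. Point: seat of the hook's collar, on top of the fork, 125 mm over the counter. Slot 14 mm wide along the stand's own x, open to its -x (roughly to the robot), blind 34 mm to +x. Prongs end 24 mm to -x with lips 4 mm high: lift the hook over them, draw it out to -x; put back likewise. Post 52 mm to +x, not above the fork. Base 12 mm high.
- tray_top (a point): Steel drip tray, fixed; flat slotted top 120 mm (own x) by 170 mm (own y), 18 mm over the counter. Point: centre of the top.
- well (a point): Centre of the well with the red ring, on the top face of the wooden tasting stand (fixed, 100 x 280 mm, 62 mm high), which has three round wells 64 mm across in a row at 90 mm pitch; the others hold a green and a yellow basket. The flange rests on the top face: seated, the basket's mid point is 7 mm above this point.
- olive_basket_mid (a point): Bystander, loose: same basket with green olives and green handle, hung in another well of the tasting stand; point 41 mm over its underside.
- corn_basket_mid (a point): Bystander, loose: same basket with yellow fruit and yellow handle, hung in another well of the tasting stand; point 41 mm over its underside.
- amber_bottle_mid (a point): Bystander: amber sauce bottle, 50 mm across, 190 mm tall, loose on the counter; point on its axis half-way up.
- green_bottle_mid (a point): Bystander: green sauce bottle, 50 mm across, 190 mm tall, loose on the counter; point on its axis half-way up.
Mind the look-alikes: they are no part of the job. Leave any black or blue look-alike of the part that bears pepper_basket_mid alone.

How it is judged (in metres and radians):
On the way, in this order (a step that is already met when the one before it is completed fails the run):
1. the hook has lifted the basket clear out of the jar (z of pepper_basket_mid in the frame of jar_mouth above 0.041 m and contact force between hook and pepper_basket above 0.2 N and contact force between the fingers and pepper_basket below 0.05 N), for 0.1 s.
2. the basket stands upright on the drip tray, free of hook and hand (x of pepper_basket_mid in the frame of tray_top between -0.05 and 0.05 m and y of pepper_basket_mid in the frame of tray_top between -0.075 and 0.075 m and z of pepper_basket_mid in the frame of tray_top between 0.036 and 0.045 m and angle between pepper_basket_mid's own z axis and vertical below 0.1 rad and linear speed of pepper_basket below 0.03 m/s and contact force between pepper_basket and hook below 0.05 N and contact force between the fingers and pepper_basket below 0.05 N), for 0.2 s.
3. the hook hangs in the fork of its stand again, let go (distance between hook_collar and fork_seat below 0.014 m and angle between hook_collar's own z axis and vertical below 0.1 rad and linear speed of hook below 0.03 m/s and contact force between the fingers and hook below 0.05 N), for 0.2 s.
4. the hand has taken the basket up from the drip tray (contact force between the fingers and pepper_basket above 0.3 N and z of pepper_basket_mid in the frame of tray_top above 0.06 m), for 0.1 s.
At the end, for the whole second after the job is handed in: Basket hung by its flange in the red-ringed well (within 6 mm, height 4 mm, tilt 0.08 rad), hook hung in the fork by its collar (within 14 mm, tilt 0.1 rad), both released and at rest; bottles and other baskets within 20 mm of where they were (all of step 3 and horizontal distance between pepper_basket_mid and well below 0.006 m and z of pepper_basket_mid in the frame of well between 0.003 and 0.01 m and angle between pepper_basket_mid's own z axis and vertical below 0.08 rad and linear speed of pepper_basket below 0.03 m/s and contact force between pepper_basket and hook below 0.05 N and contact force between the fingers and pepper_basket below 0.05 N and distance of each of amber_bottle_mid, green_bottle_mid, olive_basket_mid, corn_basket_mid from where it was at the start of the episode below 0.02 m); the robot touches nothing.
It fails at once if the robot's hand or arm touches the basket while it is in the jar (contact force between any of the fingers, the arm and pepper_basket above 0.3 N and horizontal distance between pepper_basket_mid and jar_mouth below 0.05 m and z of pepper_basket_mid in the frame of jar_mouth below 0.03 m).
It fails at once if the basket is tipped by more than 0.7 rad (its peppers would fall out) (angle between pepper_basket_mid's own z axis and vertical above 0.7 rad).
It fails at once if the basket is dropped or flung (faster than 1 m/s) (linear speed of pepper_basket above 1 m/s).
It fails at once if a bottle is knocked over or pushed away by more than 30 mm (angle between any of amber_bottle_mid, green_bottle_mid's own z axis and vertical above 0.4 rad or distance of any of amber_bottle_mid, green_bottle_mid from where it was at the start of the episode above 0.03 m).
It fails at once if another basket is lifted or moved by more than 30 mm (distance of any of olive_basket_mid, corn_basket_mid from where it was at the start of the episode above 0.03 m).
It also fails if it takes over 72 s, if anything falls off the work surface, if the arm or the gripper's body presses on something with over 40 N, if the wrist force passes 120 N, or if a joint passes its speed limit or range.

## Working session

There is one attempt and no reset: what is moved stays moved. The work goes in short steps, Python scripts to look and compute and a tool call to move; the robot and the scene stay as the last step left them, time stands still between calls to the robot, and variables do not carry over. Pictures are saved under pics/ and viewed, about 8 in all and at most 12, crops included, and the job is handed in when it is done.

Besides the shell and the picture viewer there is one more tool, called by a JSON object that holds its "method" and its "body", one argument or row to a line. apply_moves: Moves the arm, as the interface text tells. Its arguments: {"type":"object","properties":{"increments":{"type":"array"}},"required":["increments"]}

```bash
mkdir -p pics
cat > h.py <<'E'
import numpy as np, cv2, pickle
from cell import status, imaging, env
def shot(n,tag):
    c=imaging.read_camera(n); c={k:(np.array(v) if k in('pixels','R','t') else v) for k,v in c.items()}
    pickle.dump(c,open(f'pics/{tag}.pkl','wb')); cv2.imwrite(f'pics/{tag}.png',c['pixels'][:,:,::-1]); return c
def load(tag): return pickle.load(open(f'pics/{tag}.pkl','rb'))
def foc(c): return 240/np.tan(np.radians(c['fovy'])/2)
def ray(c,u,v,fish=False):
    f=foc(c); a=np.array([u-c['cx'],v-c['cy']])
    if fish:
        r=np.hypot(*a); th=r/f; d=np.r_[a/max(r,1e-9)*np.sin(th),np.cos(th)]
    else: d=np.r_[a/f,1]; d/=np.linalg.norm(d)
    R=c['R']; return -R.T@c['t'], R.T@d
def atz(c,u,v,z,fish=False):
    o,d=ray(c,u,v,fish); return o+d*(z-o[2])/d[2]
def tri(*obs):
    A=np.zeros((3,3));b=np.zeros(3);L=[]
    for c,u,v,f in obs:
        o,d=ray(c,u,v,f);P=np.eye(3)-np.outer(d,d);A+=P;b+=P@o;L.append((o,P))
    X=np.linalg.solve(A,b); return X,[np.linalg.norm(P@(X-o)) for o,P in L]
def proj(c,X,fish=False):
    p=c['R']@np.asarray(X,float)+c['t'];f=foc(c)
    if fish:
        r=np.hypot(p[0],p[1]);th=np.arctan2(r,p[2]);return c['cx']+p[0]/r*th*f,c['cy']+p[1]/r*th*f
    return c['cx']+f*p[0]/p[2],c['cy']+f*p[1]/p[2]
E
python3 - <<'E'
from h import *
for n in('side','top','wrist'):
    c=shot(n,n+'0');print(n,c['fovy'],c['cx'],c['cy'],(-c['R'].T@c['t']).round(),c['R'].round(2).tolist())
s=status.state();print(s)
E
```

```text
side 57.18498038816199 327.15525140068 239.5875881544731 [105. 517. 693.] [[-0.79, -0.62, -0.01], [-0.42, 0.55, -0.72], [0.45, -0.56, -0.7]]
top 57.733330618471015 313.25698354315733 237.69390694895085 [ 404.   33. 1038.] [[-0.03, -1.0, -0.03], [-0.99, 0.03, -0.11], [0.11, 0.03, -0.99]]
wrist 65.70646984690485 323.8067124756009 239.12968045109636 [ 322. -538.  385.] [[0.42, -0.91, -0.0], [-0.88, -0.41, 0.24], [-0.21, -0.1, -0.97]]
{'t': 0.15, 'joints': array([-1.23963100e+00,  4.91407441e-01,  1.55931448e+00, -1.06961918e-05,
        1.09169940e+00, -1.05601394e-01]), 'qvel': array([ 0.00072402, -0.00028394, -0.0011122 , -0.00035743, -0.00072407,
        0.00180251]), 'tau': array([ 1.82933934e-03, -6.12897205e+01, -2.58277631e+01,  6.92668115e-02,
        4.73104685e-02, -8.73759109e-05]), 'eef_pos': array([ 264.34421389, -566.15712518,  225.20273684]), 'tcp_rot': array([3.04744021, 1.5699676 , 1.91341555]), 'ft_force': array([-0.37131506,  0.29572169,  0.52492374]), 'moment': array([-0.05724396, -0.05253604,  0.00043852]), 'opening': 1.0026338490996025}
```

View pics/top0.png

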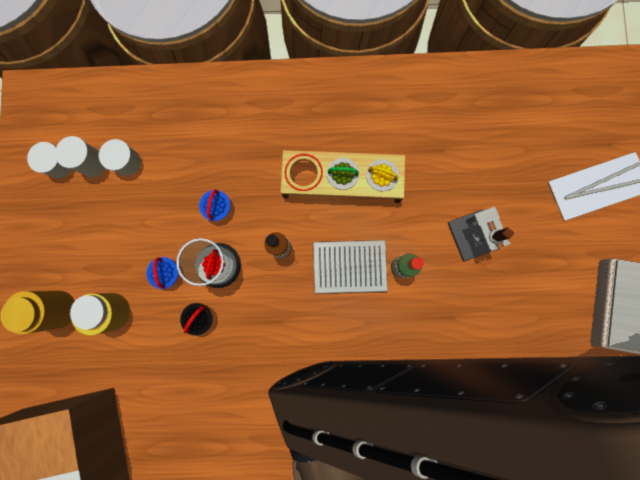

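View pics/side0.png

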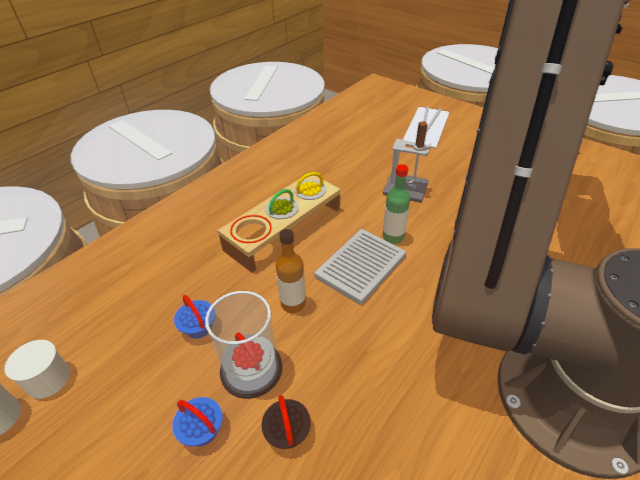

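The top view shows the pepper basket in the jar at (210,263), the red ring at (303,172), the tray at (350,266) and the hook stand at (485,235). The side view shows the jar at (243,345) and the hook at (420,140). Four things have red handles: the jar basket with red peppers at (212,262), two blue baskets at (215,207) and (162,272), and a black one at (197,319). I choose the one in the jar.

```bash
cat > comp.py <<'E'
from h import *
def crop(tag,u0,v0,k,W=400,H=300):
    p=load(tag)['pixels'][v0:v0+H//k,u0:u0+W//k,::-1]
    q=cv2.resize(p,None,fx=k,fy=k,interpolation=cv2.INTER_CUBIC)
    for i in range(0,W//k,10): cv2.line(q,(i*k,0),(i*k,4 if (u0+i)%50 else 12),(255,255,255),1); 
    for i in range(0,W//k,20): cv2.putText(q,str(u0+i),(i*k,20),0,.35,(255,255,0),1)
    for j in range(0,H//k,10): cv2.putText(q,str(v0+j),(0,j*k+4),0,.35,(255,255,0),1); cv2.line(q,(24,j*k),(30,j*k),(255,255,0),1)
    return q
def comp(name,cs): 
    q=[crop(*c) for c in cs]; cv2.imwrite(f'pics/{name}.png',np.vstack([np.hstack(q[:2]),np.hstack(q[2:])]))
E
python3 -c "
from comp import *
comp('c1',[('top0',165,228,5),('side0',198,288,4),('top0',445,200,5),('side0',370,110,4)])"
```

```text
(no output)
```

View pics/c1.png

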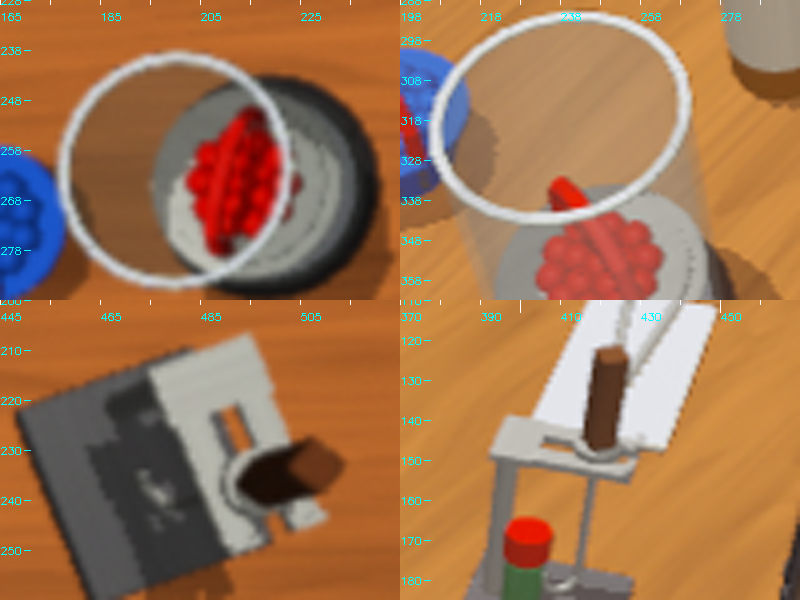

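```bash
cat > fit.py <<'E'
from h import *
from scipy.optimize import least_squares
def bbox(c,X,r):
    a=np.linspace(0,2*np.pi,120); P=np.array([proj(c,X+r*np.array([np.cos(t),np.sin(t),0])) for t in a]); return np.r_[P.min(0),P.max(0)]
def fit(obs,X0,r):
    f=lambda p:np.concatenate([bbox(c,p[:3],r if r else p[3])-b for c,b in obs])
    s=least_squares(f,np.r_[X0,[] if r else [33]]); return s.x.round(1),s.fun.round(1)
E
python3 - <<'E'
from fit import *
T,S=load('top0'),load('side0')
print('jar',fit([(T,[176.7,238.3,223.3,285.7]),(S,[204,290.5,271,344])],[450,150,155],48))
def red(c,u,v,h):
    p=c['pixels'].astype(int);m=(p[...,0]>140)&(p[...,1]<80)&(p[...,2]<80)
    m[:v-h]=0;m[v+h:]=0;m[:,:u-h]=0;m[:,u+h:]=0
    y,x=np.nonzero(m);return [x.min()-.5,y.min()-.5,x.max()+.5,y.max()+.5],len(x)
bt,bs=red(T,303,172,24),red(S,250,228,25);print(bt,bs)
print('well',fit([(T,bt[0]),(S,bs[0])],[600,50,62],None))
print('griptop',tri((T,506.5,233,False),(S,419.5,122.5,False)))
print('collar top-plane',atz(T,496,237,130),atz(S,420,147.5,128))
for z in (185,190,195): print(atz(T,506.5,233,z),atz(S,419.5,122.5,z))
print('barends',tri((T,215,250,False),(S,237.5,334,False)))
for z in (90,86): print('bar T',atz(T,215,250,z),atz(T,207.5,278,z), atz(T,211.5,263,z))
for p in [(314,242),(386,240),(387.5,291),(315,293)]: print('tray',atz(T,*p,18).round(1))
for p in [(363,232),(406,255),(360,299),(317,267)]: print('trayS',atz(S,*p,18).round(1))
print('fork x dir',atz(T,490,221.5,125),atz(T,503,251,125), 'prong outer corners', atz(T,509,242.5,129),atz(T,492,207,125),atz(T,475,214,125),atz(T,493,251,125))
print('stand corners',[atz(T,*p,62).round(1) for p in [(283,151),(405,155),(403,199),(281,195)]])
print('bottles',tri((T,270.5,240,False),(S,287,236,False)),tri((T,417,262,False),(S,402,170,False)))
E
```

```text
jar (array([457.9, 291.7, 152.2]), array([-0.3,  0.2, -0.5, -0.4,  1.4,  0.4, -0.9, -0.5]))
([np.float64(280.5), np.float64(153.5), np.float64(321.5), np.float64(195.5)], 128) ([np.float64(230.5), np.float64(214.5), np.float64(270.5), np.float64(242.5)], 103)
well (array([655.8,  83.9,  69.2,  45.2]), array([ 0.6,  1.4, -0.8, -1.7, -1.5, -0.6,  1.8,  0.5]))
griptop (array([ 497.10739942, -316.85063314,  189.99970887]), [np.float64(2.601355682890747), np.float64(2.6013556828908353)])
collar top-plane [ 493.6035581  -320.97704025  130.        ] [ 488.89616877 -316.46159784  128.        ]
[ 495.40195515 -320.27281581  185.        ] [ 503.09071717 -323.44420668  185.        ]
[ 494.86495785 -318.20126938  190.        ] [ 499.16708238 -315.1648692   190.        ]
[ 494.32796054 -316.12972294  195.        ] [ 495.2434476  -306.88553172  195.        ]
barends (array([488.49521462, 281.90001275,  64.93779567]), [np.float64(0.3105402255850965), np.float64(0.3105402255850003)])
bar T [486.54642104 275.69553881  90.        ] [425.63645903 292.26663964  90.        ] [458.16985644 283.45536265  9
[... 332 characters left out ...]
506.5  49.2  18. ]
fork x dir [ 527.03928932 -312.82610294  125.        ] [ 464.49266814 -335.21620838  125.        ] prong outer corners [ 481.49545126 -347.13563922  129.        ] [ 557.61799638 -319.09671998  125.        ] [ 543.84749236 -282.82321258  125.        ] [ 465.06744653 -314.71232487  125.        ]
stand corners [array([714. , 124.4,  62. ]), array([ 694.8, -155.2,   62. ]), array([ 592.7, -145.7,   62. ]), array([610.8, 130.9,  62. ])]
bottles (array([494.05425064, 140.32275627, 182.76403183]), [np.float64(1.438795932208383), np.float64(1.4387959322083534)]) (array([ 442.8218805 , -146.27268989,  178.82582101]), [np.float64(1.3606839201527918), np.float64(1.3606839201526617)])
```

```bash
cat >> h.py <<'E'
from scipy.spatial.transform import Rotation as Ro
def tool():
    s=status.state(); return s['eef_pos'],Ro.from_euler('xyz',s['tcp_rot']).as_matrix()
def delta(target,yawturn=0):
    p,R=tool(); return (R.T@(np.asarray(target)-p)).round(1)
E
python3 - <<'E'
from h import *
p,R=tool();print(R.round(3))
c=load('wrist0');print('cam in tool',R.T@(-c['R'].T@c['t']-p),'optical axis',c['R'][2])
for X in [(494,-320,190),(494,-320,25),(443,-146,180)]: print(proj(c,X,True))
S=load('side0');T=load('top0');print(proj(S,(494,-320,25)),proj(T,(494,-320,25)))
# target: camera ~ 150 mm to -x of the hook
for tg in [(330,-400,260),(420,-340,290)]: print(tg,delta(tg))
E
```

```text
[[-0.     0.906  0.423]
 [ 0.001  0.423 -0.906]
 [-1.     0.    -0.001]]
cam in tool [-159.73168922   64.61719737   -1.13449454] optical axis [-0.21454358 -0.09814843 -0.97177052]
(np.float64(149.93396903592543), np.float64(-160.7375530318272))
(np.float64(207.9045792531877), np.float64(-64.3369518059904))
(np.float64(-4.129921726103532), np.float64(-101.49815197607546))
(np.float64(413.2651534287009), np.float64(181.56979207826538)) (np.float64(477.98486487169987), np.float64(241.8147788947946))
(330, -400, 260) [ -34.7  129.8 -122.8]
(420, -340, 290) [ -64.7  236.7 -139.1]
```

View pics/wrist0.png

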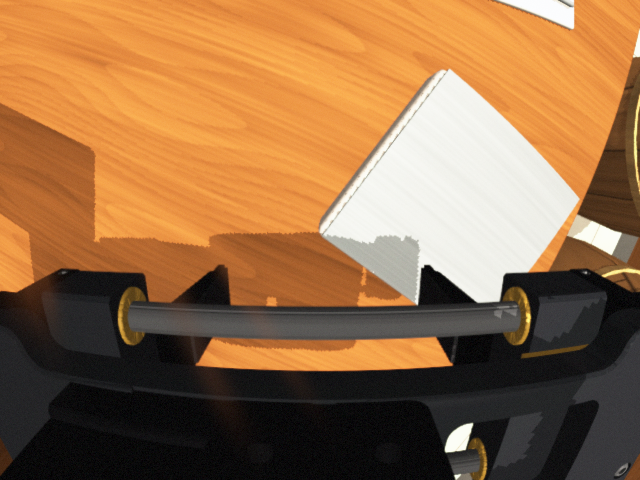

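The wrist view shows only a white box and the fingers, and the hook is out of frame. I'll move to look at the hook from the fork's open side.

{"method": "apply_moves", "body": {
  "increments": [
    [0,-9,25,-30,0],
    [0,-9,28,-34,0],
    [0,-9,28,-35,0],
    [0,-8,28,-36,0],
    [0,0,0,0,0],
    [0,0,0,0,0]
  ]
}}

```text
t: 0.75
eef_pos: [306.4, -397.5, 261.1]
tcp_rot: [-0.015, 1.57, -1.147]
ft_force: [0.1, -0.5, 0.6]
opening: 1.001
```

Run:
```python
from comp import *
c=shot('wrist','w1');shot('top','t1');shot('side','s1')
print(tool()[0])
for X in [(494,-320,190),(494,-320,125),(494,-320,25)]:print(proj(c,X,True))
u,v=proj(c,(494,-320,60),True);u=int(u);v=int(v)
u0=min(max(u-100,0),440);v0=min(max(v-75,0),330)
comp('c2',[('w1',u0,v0,2),('w1',min(max(u-50,0),540),min(max(int(proj(c,(494,-320,25),True)[1])-37,0),400),4),('t1',450,205,5),('s1',395,160,10)])
```

```text
[ 305.88743358 -398.76031703  260.29168068]
(np.float64(339.98168726852674), np.float64(-49.589432212915426))
(np.float64(336.7646056852682), np.float64(-11.626675731421983))
(np.float64(333.64429379126256), np.float64(25.872789999869326))
```

View pics/c2.png

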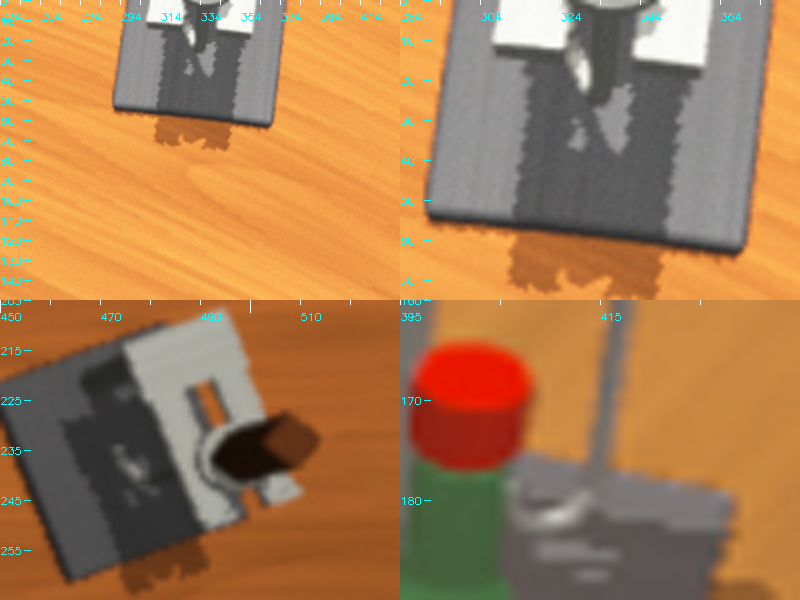

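The wrist and side views put the bend at roughly +73° from the rod. I'll look straight down on the grip to get its yaw.

{"method": "apply_moves", "body": {
  "increments": [
    [0,0,33,3,0],
    [0,0,33,3,0],
    [0,0,33,2,0],
    [0,0,33,2,0],
    [0,0,0,0,0],
    [0,0,0,0,0]
  ]
}}

```text
t: 1.5
eef_pos: [429.9, -351.6, 259.8]
tcp_rot: [-2.626, 1.569, 2.524]
ft_force: [-0.9, 0.4, -0.7]
opening: 0.999
```

Run:
```python
from comp import *
c=shot('wrist','w2')
print(tool()[0])
for X in [(494,-320,190),(494,-320,125),(494,-320,25)]:print(proj(c,X,True))
u,v=map(int,proj(c,(494,-320,150),True))
q=crop('w2',u-66,max(v-50,0),6,800,600);cv2.imwrite('pics/c3.png',q)
```

```text
[ 429.38153812 -351.75126159  259.99169427]
(np.float64(323.703133589767), np.float64(139.40957788721386))
(np.float64(323.8901529171832), np.float64(141.81876854832885))
(np.float64(324.05741263725), np.float64(143.97577712997264))
```

View pics/c3.png

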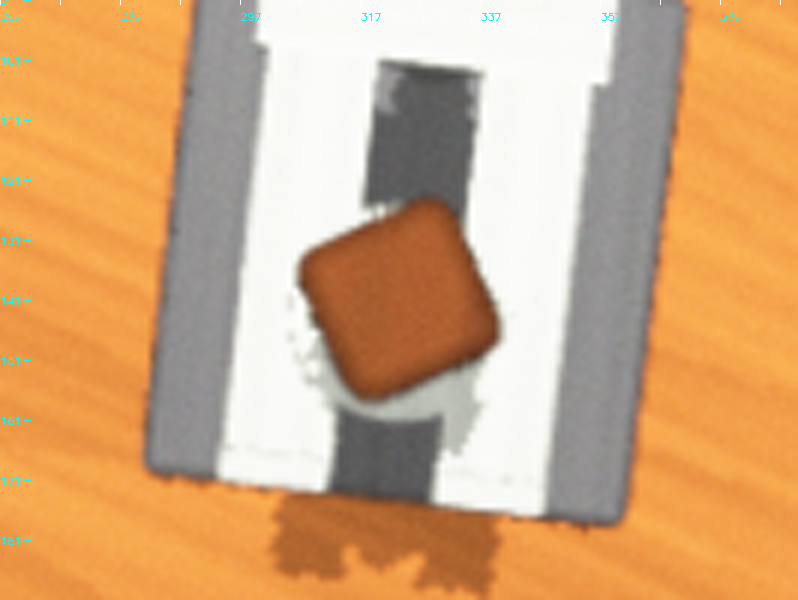

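Run:
```python
from h import *
c=load('w2');T=load('t1');S=load('s1');w1=load('w1')
print(atz(c,323.7,140.8,190,True)); print(tri((c,323.7,140.8,True),(T,508.3,233,False),(S,419.5,122.5,False)))
sl=[(257+a/6,91+b/6) for a,b in[(383,480),(430,70),(332,490),(380,65),(433,500),(482,72)]]
P=[atz(c,u,v,129,True) for u,v in sl];print(np.round(P,1))
h=np.array([493.5,-320.3])
for yaw in(50,140,-130,-40):
    d=np.array([np.cos(np.radians(yaw)),np.sin(np.radians(yaw))])
    for w,z in((0,36),(11,25),(22,40)):
        X=np.r_[h+d*w,z];print(yaw,w,np.round(proj(S,X),1),np.round(proj(w1,X,True),1),np.round(proj(T,X),1))
print(status.state()['joints'].round(2)); print(delta((493.5,-320.3,230)))
```

```text
[ 493.22047364 -320.36185029  190.        ]
(array([ 496.11037973, -319.88145855,  189.12306949]), [np.float64(2.9075975795943694), np.float64(2.367152182596268), np.float64(4.825393355171721)])
[[ 472.2 -327.5  129. ]
 [ 523.4 -310.3  129. ]
 [ 468.3 -322.1  129. ]
 [ 521.3 -304.2  129. ]
 [ 472.6 -334.5  129. ]
 [ 526.  -316.5  129. ]]
50 0 [414.1 178. ] [334.   23.1] [479.8 241.6]
50 11 [409.3 182.2] [329.3  18. ] [474.3 239.1]
50 22 [405.9 177.8] [325.1   4.9] [472.5 235.4]
140 0 [414.1 178. ] [334.   23.1] [479.8 241.6]
140 11 [415.  184.2] [324.4  30.2] [475.3 245.7]
140 22 [417.4 181.9] [314.7  29.9] [474.6 248.9]
-130 0 [414.1 178. ] [334.   23.1] [479.8 241.6]
-130 11 [417.6 181. ] [338.1  34.8] [482. 245.]
-130 22 [422.6 175.6] [343.2  39.5] [488.3 247.4]
-40 0 [414.1 178. ] [334.   23.1] [479.8 241.6]
-40 11 [412. 179.] [343.   22.6] [481.  238.3]
-40 22 [411.3 171.7] [353.3  14.3] [486.2 233.9]
[-0.81  0.36  1.69 -0.    1.1   0.33]
[30.  71.4 -1.4]
```

Hook yaw 50° matches in all the views, so the bend points to +50°. The hook axis is at about (493.3,-320.3) and the fork axis at about 18.7°. Next is the grasp.

{"method": "apply_moves", "body": {
  "increments": [
    [0,0,0,0,-8.3],
    [0,0,0,0,-8.3],
    [0,0,0,0,-8.4],
    [0,0,22,10,0],
    [0,0,22,10,0],
    [0,0,21,9,0],
    [0,0,0,0,0],
    [0,0,0,0,0]
  ]
}}

```text
t: 2.35
eef_pos: [493.0, -320.6, 260.4]
tcp_rot: [-2.64, 1.57, 2.945]
ft_force: [-0.4, -0.1, 1.0]
opening: 1.001
```

Run:
```python
from h import *
print(delta((493.3,-320.3,155)),tool()[1].round(3))
```

```text
[1.054e+02 5.000e-01 1.000e-01] [[-0.001  0.643  0.766]
 [ 0.     0.766 -0.643]
 [-1.    -0.    -0.001]]
```

{"method": "apply_moves", "body": {
  "increments": [
    [0,35,0,0,0],
    [0,35,0,0,0],
    [0,25,0.5,0,0],
    [0,10,0,0,0],
    [1,0,0,0,0],
    [1,0,0,0,0],
    [1,0,0,0,0],
    [1,0,0,0,0],
    [1,0,0,0,0],
    [1,0,0,0,0]
  ]
}}

```text
t: 3.35
eef_pos: [494.3, -319.5, 156.0]
tcp_rot: [-0.101, 1.57, -0.798]
ft_force: [-0.8, 0.6, -0.8]
opening: 0.549
```

{"method": "apply_moves", "body": {
  "increments": [
    [1,0,0,0,0],
    [1,0,0,0,0],
    [1,0,0,0,0],
    [1,0,0,0,0],
    [1,0,0,0,0],
    [1,0,0,0,0],
    [1,0,0,0,0],
    [1,0,0,0,0]
  ]
}}

```text
t: 4.15
eef_pos: [494.2, -319.5, 155.6]
tcp_rot: [-2.231, 1.571, -2.928]
ft_force: [1.1, -0.3, -0.8]
opening: 0.189
```

{"method": "apply_moves", "body": {
  "increments": [
    [1,-5,0,0,0],
    [1,-5,0,0,0],
    [1,-2,0,0,0],
    [1,0,-10,-6,0],
    [1,0,-20,-12,0],
    [1,0,-22,-13.5,0],
    [1,-20,0,0,0],
    [1,-40,0,0,0],
    [1,-40,0,0,0],
    [1,-40,0,0,0]
  ]
}}

```text
t: 5.15
eef_pos: [435.6, -339.2, 309.1]
tcp_rot: [-2.91, 1.57, 2.675]
ft_force: [-0.6, 0.2, -1.5]
opening: 0.188
```

{"method": "apply_moves", "body": {
  "increments": [
    [1,-30,0,0,0],
    [1,-15,0,0,-8.3],
    [1,0,0,0,-8.3],
    [1,0,0,0,-8.4],
    [1,0,0,0,0],
    [1,0,0,0,0]
  ]
}}

```text
t: 5.75
eef_pos: [436.2, -339.2, 352.5]
tcp_rot: [3.024, 1.571, 2.758]
ft_force: [-0.1, 0.3, -0.9]
opening: 0.189
```

Run:
```python
from h import *
print(tool(),delta((441,229,350)))
```

```text
(array([ 436.1757605 , -339.22380763,  352.48870169]), array([[-2.38040035e-04,  2.62875764e-01,  9.64829662e-01],
       [ 9.60942924e-05,  9.64829691e-01, -2.62875748e-01],
       [-9.99999967e-01,  3.01396712e-05, -2.54928954e-04]])) [   2.5  549.5 -144.7]
```

{"method": "apply_moves", "body": {
  "increments": [
    [1,0,20,-5,0],
    [1,0,35,-9,0],
    [1,0,45,-12,0],
    [1,0,45,-12,0],
    [1,0,45,-12,0],
    [1,0,45,-12,0],
    [1,0,45,-12,0],
    [1,0,45,-12,0],
    [1,0,45,-12,0],
    [1,0,45,-12,0]
  ]
}}

```text
t: 6.75
eef_pos: [436.4, 92.5, 352.7]
tcp_rot: [0.377, 1.57, 0.113]
ft_force: [0.9, -0.1, -0.8]
opening: 0.188
```

{"method": "apply_moves", "body": {
  "increments": [
    [1,0,45,-12,0],
    [1,0,40,-10,0],
    [1,0,30,-8,0],
    [1,0,15,-6,0],
    [1,0,5,-5,0],
    [1,0,0,0,0],
    [1,0,0,0,0]
  ]
}}

```text
t: 7.45
eef_pos: [432.6, 230.6, 352.7]
tcp_rot: [-0.804, 1.57, -1.066]
ft_force: [0.4, 0.5, -0.9]
opening: 0.187
```

Run:
```python
from comp import *
c=shot('wrist','w3');shot('top','t3');shot('side','s3')
print(tool()[0],proj(c,(458,290,86),True))
comp('c4',[('w3',250,80,2,400,300),('w3',267,110,4,400,300),('t3',165,228,5),('s3',200,290,4)])
```

```text
[433.00829377 230.4014708  352.73084792] (np.float64(333.71362857497166), np.float64(152.59944114304145))
```

View pics/c4.png

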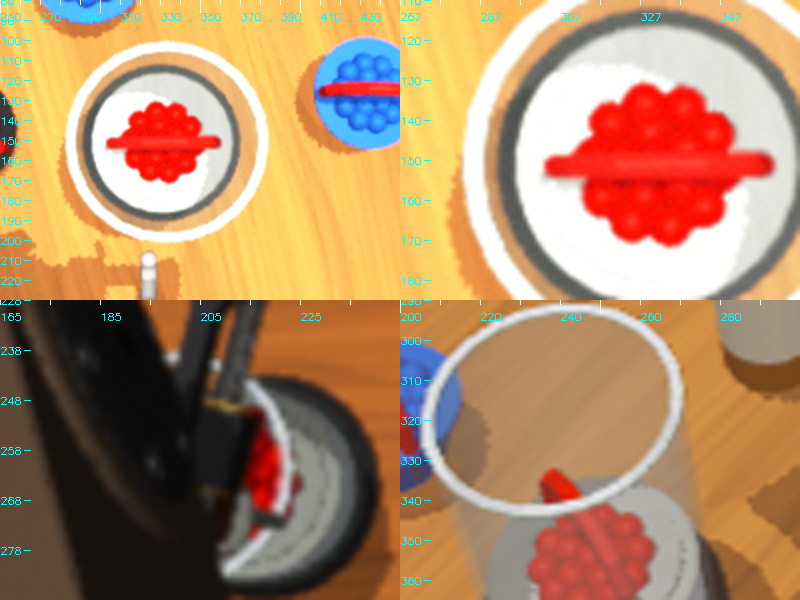

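Run:
```python
from h import *
c=load('w3');p,R=tool();y=R[:,1];z=R[:,2]
b=atz(c,331.6,151.3,86,True);j=atz(c,333.5,151,155,True);print('bar',b,'jar',j,'ends',atz(c,303.5,151.7,82,True),atz(c,360,150.7,82,True))
print('bar tri side', [np.round(proj(load('s3'),b),1)])
for w,h in((22,15),(22,10),(11,-3)):
  print(proj(c,p+y*w+np.r_[0,0,-130+h],True))
print('rod target rel', (R.T@(b-p)).round(1),(R.T@(j-p)).round(1))
```

```text
bar [456.06029231 292.05663399  86.        ] jar [456.64286922 292.25983899 155.        ] ends [424.86766878 300.0492151   82.        ] [487.97427676 284.50901476  82.        ]
bar tri side [array([244.8, 341.3])]
(np.float64(326.9120338363747), np.float64(209.82672742305326))
(np.float64(326.8707325669797), np.float64(208.79240385515507))
(np.float64(326.7462701887742), np.float64(219.84240843574864))
rod target rel [266.7  65.5   6.2] [197.7  65.9   6.7]
```

The basket is in the jar with its bar horizontal in the wrist image, from (303,151) to (360,151), so it is parallel to the jaws. The hook tip is at (324,209). I'll descend beside the bar.

{"method": "apply_moves", "body": {
  "increments": [
    [1,0,16,4,0],
    [1,0,16,3.5,0],
    [1,0,0,0,0],
    [1,30,0,0,0],
    [1,30,0,0,0],
    [1,30,0,0,0],
    [1,15,0,0,0],
    [1,10,0,0,0],
    [1,0,0,0,0]
  ]
}}

```text
t: 8.5
eef_pos: [448.2, 260.2, 236.6]
tcp_rot: [-2.422, 1.569, -2.683]
ft_force: [0.1, -0.6, -1.5]
opening: 0.189
```

Run:
```python
from h import *
print(tool()[0],delta((456.1+.966*1.3,292.1-.26*1.3,191)),status.state()['ft_force'])
```

```text
[448.21379542 260.19198862 236.61000812] [45.6 32.9  0.8] [ 0.13223824 -0.57649335 -1.48467507]
```

{"method": "apply_moves", "body": {
  "increments": [
    [1,15,0,0,0],
    [1,12,0,0,0],
    [1,9,0,0,0],
    [1,6,0,0,0],
    [1,3.5,0,0,0],
    [1,0,0,0,0],
    [1,0,0,0,0]
  ]
}}

```text
t: 9.2
eef_pos: [448.6, 260.2, 192.4]
tcp_rot: [0.425, 1.57, 0.164]
ft_force: [0.2, -0.9, -1.6]
opening: 0.191
```

Run:
```python
from h import *
from comp import *
s=status.state();print(s['eef_pos'],s['ft_force'],s['moment'])
c=shot('wrist','w4');shot('side','s4')
p,R=tool();print([np.round(proj(c,p+R@np.array([x,y,0]),True),1) for x,y in((131,11),(116,22),(30,0))])
comp('c5',[('w4',200,100,2),('s4',200,290,4),('s4',200,300,5),('w4',250,150,4)])
```

```text
[448.5815094  260.21077165 192.36462642] [ 0.19635213 -0.87797395 -1.5911007 ] [-0.00084728 -0.10040999 -0.0042793 ]
[array([326.2, 220.2]), array([326.3, 209.5]), array([326.9, 275. ])]
```

View pics/c5.png

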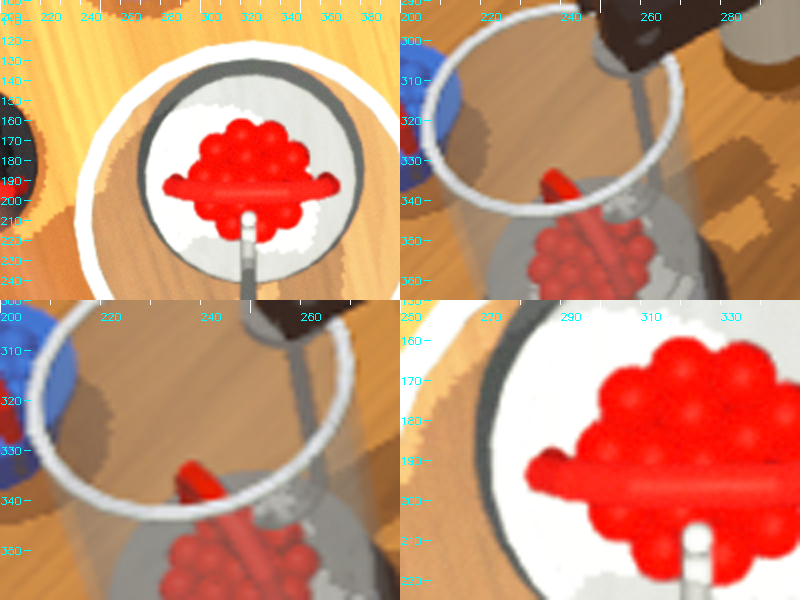

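The bend is beside the bar: tip at (324,210), bar at v≈194 centred at u≈326. I'll slide it under the bar by 22 mm and lift gently.

{"method": "apply_moves", "body": {
  "increments": [
    [1,0,6,0.5,0],
    [1,0,8,0.5,0],
    [1,0,6,0,0],
    [1,0,2,0,0],
    [1,0,0,0,0]
  ]
}}

```text
t: 9.8
eef_pos: [455.0, 281.6, 192.0]
tcp_rot: [-1.963, 1.571, -2.223]
ft_force: [0.5, -0.1, -0.9]
opening: 0.188
```

{"method": "apply_moves", "body": {
  "increments": [
    [1,-5,0,0,0],
    [1,-5,0,0,0],
    [1,-5,0,0,0],
    [1,-5,0,0,0],
    [1,-5,0,0,0],
    [1,-5,0,0,0],
    [1,0,0,0,0],
    [1,0,0,0,0]
  ]
}}

```text
t: 10.6
eef_pos: [455.0, 281.1, 222.1]
tcp_rot: [-0.733, 1.571, -0.995]
ft_force: [-0.6, 0.6, -2.0]
opening: 0.188
```

Run:
```python
from h import *
from comp import *
s=status.state();print(s['eef_pos'],s['ft_force'],s['moment'])
c=shot('wrist','w5');shot('side','s5')
comp('c6',[('w5',220,130,2),('s5',190,270,3),('s5',210,290,5),('w5',270,170,4)])
```

```text
[455.01222249 281.13160999 222.09458355] [-0.60481087  0.56048695 -2.00697536] [-0.01803153 -0.07958884 -0.00721251]Traceback (most recent call last):
  File "<stdin>", line 5, in <module>
  File "comp.py", line 10, in comp
    q=[crop(*c) for c in cs]; cv2.imwrite(f'pics/{name}.png',np.vstack([np.hstack(q[:2]),np.hstack(q[2:])]))
                                                             ~~~~~~~~~^^^^^^^^^^^^^^^^^^^^^^^^^^^^^^^^^^^^^
    return _nx.concatenate(arrs, 0, dtype=dtype, casting=casting)
           ~~~~~~~~~~~~~~~^^^^^^^^^^^^^^^^^^^^^^^^^^^^^^^^^^^^^^^
ValueError: all the input array dimensions except for the concatenation axis must match exactly, but along dimension 1, the array at index 0 has size 799 and the array at index 1 has size 800
```

Run:
```python
from comp import *
comp('c6',[('w5',220,130,2),('s5',190,270,4),('s5',210,290,5),('w5',270,170,4)])
```

```text
(no output)
```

View pics/c6.png

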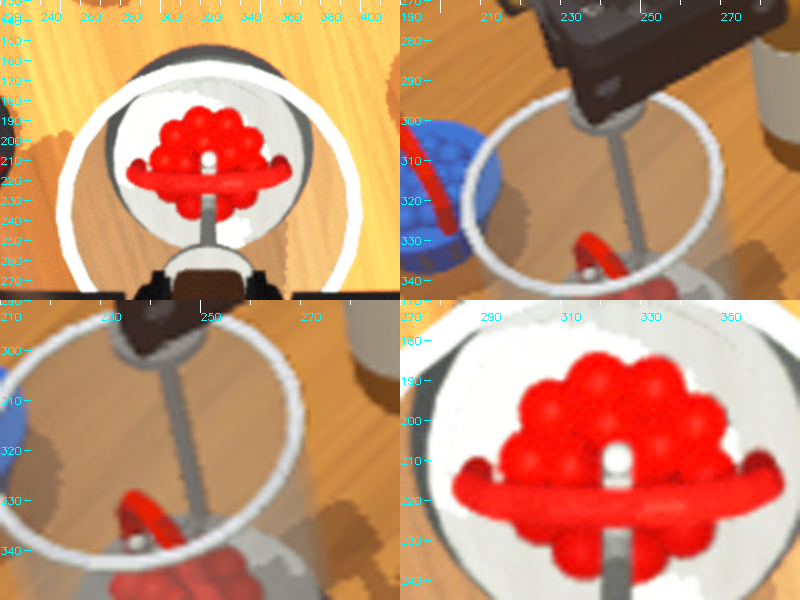

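Captured: the tip is up past the bar at (322,210), centred on the basket. Lifting out.

{"method": "apply_moves", "body": {
  "increments": [
    [1,-8,0,0,0],
    [1,-14,0,0,0],
    [1,-20,0,0,0],
    [1,-22,0,0,0],
    [1,-22,0,0,0],
    [1,-22,0,0,0],
    [1,-22,0,0,0],
    [1,-22,0,0,0],
    [1,-20,0,0,0],
    [1,-14,0,0,0]
  ]
}}

```text
t: 11.7
eef_pos: [455.0, 281.1, 410.0]
tcp_rot: [0.646, 1.569, 0.384]
ft_force: [-0.9, -0.5, -2.8]
opening: 0.19
```

{"method": "apply_moves", "body": {
  "increments": [
    [1,-8,0,0,0],
    [1,-4,0,0,0],
    [1,0,0,0,0],
    [1,0,0,0,0]
  ]
}}

```text
t: 12.1
eef_pos: [454.9, 281.1, 419.4]
tcp_rot: [-2.377, 1.57, -2.638]
ft_force: [1.2, 0.6, -1.3]
opening: 0.189
```

Run:
```python
from h import *
s=status.state();print(s['eef_pos'],s['ft_force'],s['joints'].round(2))
p,R=tool()
tgt=np.array([445.,-8,0]); print(delta((445-.262*11,-10-.966*11,416)))
```

```text
[454.93357854 281.09185737 419.43674958] [ 1.23200911  0.5641027  -1.27774365] [ 0.43  0.22  1.46 -0.    1.46  0.69]
[   3.6 -294.8   65.6]
```

{"method": "apply_moves", "body": {
  "increments": [
    [1,0,-3,0.7,0],
    [1,0,-6,1.3,0],
    [1,0,-9,2,0],
    [1,0,-12,2.7,0],
    [1,0,-15,3.3,0],
    [1,0,-18,4,0],
    [1,0,-18,4,0],
    [1,0,-18,4,0],
    [1,0,-18,4,0],
    [1,0,-18,4,0]
  ]
}}

```text
t: 13.1
eef_pos: [448.8, 141.2, 420.3]
tcp_rot: [-0.107, 1.57, -0.369]
ft_force: [-0.2, -0.8, -2.4]
opening: 0.188
```

{"method": "apply_moves", "body": {
  "increments": [
    [1,0,-18,4,0],
    [1,0,-18,4,0],
    [1,0,-18,4,0],
    [1,0,-18,4,0],
    [1,0,-18,4,0],
    [1,0,-18,4,0],
    [1,0,-15,3.3,0],
    [1,0,-12,2.7,0],
    [1,0,-9,2,0],
    [1,0,-7,1.6,0]
  ]
}}

```text
t: 14.1
eef_pos: [442.4, -12.4, 420.2]
tcp_rot: [-0.344, 1.571, -0.606]
ft_force: [-0.5, 0.0, -3.0]
opening: 0.188
```

{"method": "apply_moves", "body": {
  "increments": [
    [1,0,-6,1.3,0],
    [1,0,-3,0.7,0],
    [1,0,0,0,0],
    [1,0,0,0,0],
    [1,0,0,0,0]
  ]
}}

```text
t: 14.6
eef_pos: [442.2, -20.5, 420.1]
tcp_rot: [2.899, 1.571, 2.638]
ft_force: [-0.0, 0.2, -2.7]
opening: 0.189
```

Run:
```python
from h import *
s=status.state();print(s['eef_pos'],s['ft_force'])
p,R=tool();print('bar',p+R@np.array([123.3,11,0]))
```

```text
[442.21683787 -20.47812874 420.10801474] [-0.02064293  0.21127089 -2.68101099]
bar [445.05000742  -9.84787668 296.80813277]
```

{"method": "apply_moves", "body": {
  "increments": [
    [1,8,0,0,0],
    [1,16,0,0,0],
    [1,24,0,0,0],
    [1,28,0,0,0],
    [1,28,0,0,0],
    [1,28,0,0,0],
    [1,24,0,0,0],
    [1,16,0,0,0],
    [1,10,0,0,0],
    [1,6,0,0,0]
  ]
}}

```text
t: 15.6
eef_pos: [442.1, -20.7, 231.3]
tcp_rot: [-3.031, 1.57, 2.991]
ft_force: [-0.1, -0.4, -2.0]
opening: 0.189
```

{"method": "apply_moves", "body": {
  "increments": [
    [1,3,0,0,0],
    [1,2,0,0,0],
    [1,2,0,0,0],
    [1,2,0,0,0],
    [1,2,0,0,0],
    [1,2,0,0,0],
    [1,2,0,0,0],
    [1,0,0,0,0],
    [1,0,0,0,0]
  ]
}}

```text
t: 16.5
eef_pos: [442.3, -20.8, 217.2]
tcp_rot: [-0.377, 1.571, -0.639]
ft_force: [-0.1, -0.2, -0.6]
opening: 0.19
```

Run:
```python
from comp import *
s=status.state();print(s['eef_pos'],s['ft_force'])
c=shot('wrist','w6');shot('side','s6')
print(proj(load('s6'),(445,-10,96)))
comp('c7',[('w6',220,130,2),('s6',310,180,4),('s6',325,180,5),('w6',270,170,4)])
```

```text
[442.30699457 -20.80766545 217.18819828] [-0.06219398 -0.15606843 -0.61322037]
(np.float64(359.39112151532055), np.float64(236.66754879789224))
```

View pics/c7.png

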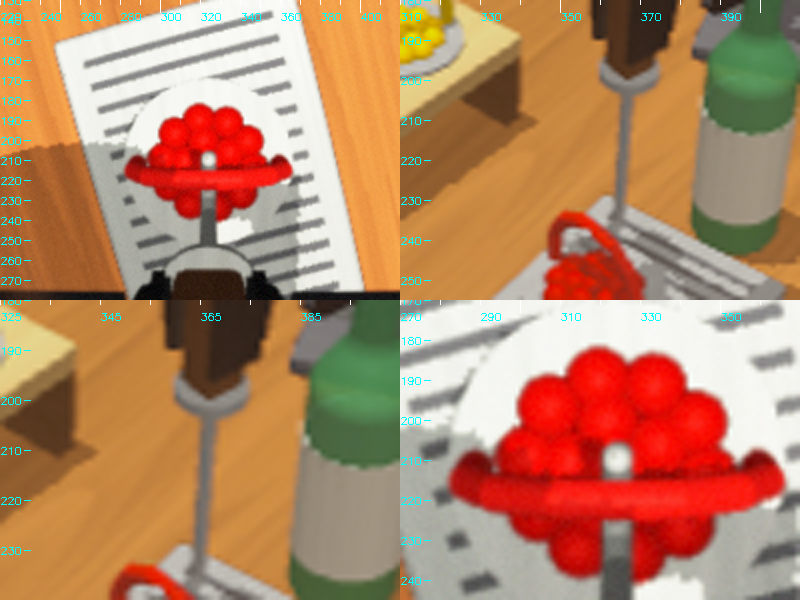

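The basket stands upright on the tray with its weight off the hook. I'll lower to free the tip and draw back.

{"method": "apply_moves", "body": {
  "increments": [
    [1,3,0,0,0],
    [1,4,0,0,0],
    [1,4,0,0,0],
    [1,3,0,0,0],
    [1,1,0,0,0],
    [1,0,0,0,0],
    [1,0,-3,0,0],
    [1,0,-6,0,0],
    [1,0,-7,0,0],
    [1,0,-7,0,0]
  ]
}}

```text
t: 17.6
eef_pos: [436.1, -43.7, 202.2]
tcp_rot: [-0.598, 1.571, -0.86]
ft_force: [0.6, -0.2, -1.4]
opening: 0.19
```

{"method": "apply_moves", "body": {
  "increments": [
    [1,0,-7,0,0],
    [1,0,-5,0,0],
    [1,0,-2,0,0],
    [1,0,0,0,0],
    [1,0,0,0,0],
    [1,0,0,0,0]
  ]
}}

```text
t: 18.2
eef_pos: [432.7, -56.4, 202.1]
tcp_rot: [-0.887, 1.571, -1.148]
ft_force: [-0.8, 0.3, -0.4]
opening: 0.19
```

Run:
```python
from comp import *
s=status.state();print(s['eef_pos'],s['ft_force'])
c=shot('wrist','w7');shot('side','s7');d=load('w6')
b=(445,-10,96);print(proj(c,b,True),proj(d,b,True))
def red(c,x):
    p=c['pixels'].astype(int);m=((p[...,0]>120)&(p[...,1]<70)&(p[...,2]<70)).astype('uint8')
    n,l,st,ce=cv2.connectedComponentsWithStats(m);i=1+np.argmax(st[1:,4]);print(st[i],ce[i]);return ce[i]
for t in('w6','w7','s6','s7'):red(load(t),0)
```

```text
[432.70178163 -56.36457172 202.11190176] [-0.80627063  0.34245657 -0.40891174]
(np.float64(326.2373395959423), np.float64(175.83506658550493)) (np.float64(325.9615720326924), np.float64(222.36456359324754))
[ 283  182   83   58 2641] [323.59333586 210.73494888]
[ 279  139   90   62 3115] [323.65778491 169.92616372]
[346 233  25  30 461] [357.72451193 249.47722343]
[346 233  25  29 455] [357.56263736 249.38241758]
```

{"method": "apply_moves", "body": {
  "increments": [
    [1,-20,0,0,0],
    [1,-40,0,0,0],
    [1,-45,0,0,0],
    [1,-35,0,0,0],
    [1,-10,-15,4,0],
    [1,0,-35,10,0],
    [1,0,-42,12,0],
    [1,0,-42,12,0],
    [1,0,-42,12,0],
    [1,0,-42,12,0]
  ]
}}

```text
t: 19.3
eef_pos: [436.0, -284.7, 352.1]
tcp_rot: [-0.205, 1.571, -0.467]
ft_force: [0.8, 0.9, -0.8]
opening: 0.19
```

{"method": "apply_moves", "body": {
  "increments": [
    [1,0,-35,10,0],
    [1,0,-19,6,0],
    [1,0,0,0,8.3],
    [1,0,0,0,8.3],
    [1,0,0,0,8.4],
    [1,0,0,0,0],
    [1,0,0,0,0]
  ]
}}

```text
t: 20.0
eef_pos: [437.9, -339.0, 352.1]
tcp_rot: [2.661, 1.571, 1.968]
ft_force: [0.3, 1.2, -0.9]
opening: 0.187
```

Run:
```python
from h import *
p,R=tool();print(p,R.round(3),delta((436.4,-339.5,165.5)),delta((493.2,-320.2,165.5)))
```

```text
[ 437.89201814 -338.97998894  352.14899865] [[-0.     0.639  0.769]
 [ 0.     0.769 -0.639]
 [-1.     0.    -0.   ]] [186.6  -1.4  -0.8] [186.6  49.8  30.6]
```

{"method": "apply_moves", "body": {
  "increments": [
    [1,20,-1.4,-0.8,0],
    [1,40,0,0,0],
    [1,45,0,0,0],
    [1,40,0,0,0],
    [1,26,0,0,0],
    [1,10,0,0,0],
    [1,5,0,0,0],
    [1,0,0,0,0],
    [1,0,0,0,0]
  ]
}}

```text
t: 20.9
eef_pos: [436.7, -340.4, 167.4]
tcp_rot: [-0.085, 1.569, -0.782]
ft_force: [0.9, -0.8, -1.0]
opening: 0.186
```

Run:
```python
from h import *
print(delta((493.2,-320.2,165.5)),status.state()['ft_force'])
```

```text
[ 2.  51.7 30.4] [ 0.94436461 -0.8030261  -1.00028545]
```

{"method": "apply_moves", "body": {
  "increments": [
    [1,0,6,3.5,0],
    [1,0,11,6.5,0],
    [1,0,12,7,0],
    [1,0,12,7,0],
    [1,0,7,4.5,0],
    [1,0,3.5,2,0],
    [1,0,0,0,0],
    [1,0,0,0,0]
  ]
}}

```text
t: 21.7
eef_pos: [492.5, -320.1, 166.0]
tcp_rot: [-2.747, 1.57, 2.839]
ft_force: [-0.6, 0.7, -1.4]
opening: 0.189
```

{"method": "apply_moves", "body": {
  "increments": [
    [1,4,0,0,0],
    [1,3,0,0,0],
    [1,2,0,0,0],
    [1,1.5,0,0,0],
    [1,1,0,0,0],
    [1,0,0,0,0],
    [1,0,0,0,0]
  ]
}}

```text
t: 22.4
eef_pos: [492.5, -320.2, 155.5]
tcp_rot: [-0.542, 1.57, -1.239]
ft_force: [-3.2, 2.0, 9.0]
opening: 0.19
```

{"method": "apply_moves", "body": {
  "increments": [
    [1,-0.6,0,0,0],
    [1,0,0,0,0],
    [0.5,0,0,0,0],
    [0.4,0,0,0,0],
    [0.3,0,0,0,0],
    [0.3,0,0,0,0],
    [0.3,0,0,0,0],
    [0.3,0,0,0,0],
    [0.3,0,0,0,0]
  ]
}}

```text
t: 23.3
eef_pos: [492.7, -320.1, 155.2]
tcp_rot: [-1.203, 1.571, -1.901]
ft_force: [0.2, -0.4, -0.5]
opening: 0.684
```

Run:
```python
from comp import *
s=status.state();print(s['eef_pos'],s['ft_force'])
c=shot('wrist','w8');shot('side','s8');shot('top','t8')
comp('c8',[('w8',220,150,2),('s8',370,110,4),('t8',445,200,5),('s7',325,210,5)])
```

```text
[ 492.66423543 -320.12539809  155.21767575] [ 0.18054423 -0.39458239 -0.50185854]
```

View pics/c8.png

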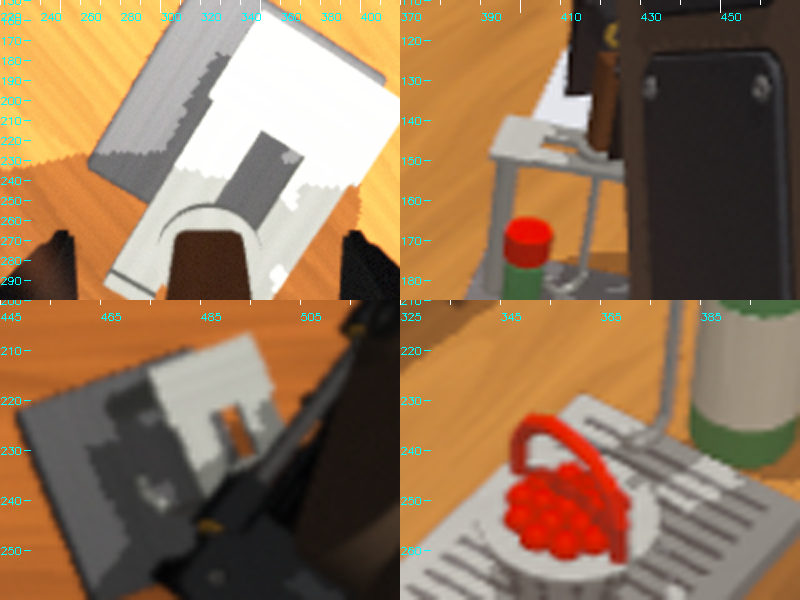

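The hook hangs in the fork, released, and the basket stands on the tray. Now the hand goes to the basket.

{"method": "apply_moves", "body": {
  "increments": [
    [0.3,-10,0,0,0],
    [0.3,-30,0,0,0],
    [0.3,-40,0,0,0],
    [0.3,-40,0,0,0],
    [0.3,-25,0,0,0],
    [0.4,0,0,0,8.1],
    [0.4,0,0,0,8.1],
    [0.4,0,0,0,8.1],
    [0.4,0,0,0,8.1],
    [0.4,0,0,0,8.1]
  ]
}}

```text
t: 24.45
eef_pos: [492.6, -320.1, 301.1]
tcp_rot: [0.63, 1.57, -0.78]
ft_force: [0.2, -0.2, 0.2]
opening: 0.601
```

{"method": "apply_moves", "body": {
  "increments": [
    [0.4,0,0,0,8.1],
    [0.4,0,0,0,8.2],
    [0.4,0,0,0,8.2],
    [0.4,0,-10,-23,0],
    [0.4,0,-19,-43,0],
    [0.4,0,-20,-45,0],
    [0.4,0,-20,-45,0],
    [0.4,0,-20,-45,0],
    [0.4,0,-20,-45,0],
    [0.4,0,-12,-27,0]
  ]
}}

```text
t: 25.45
eef_pos: [445.2, -22.5, 301.2]
tcp_rot: [1.844, 1.57, 0.013]
ft_force: [-0.1, -0.3, 0.4]
opening: 0.6
```

{"method": "apply_moves", "body": {
  "increments": [
    [0.4,0,-5,-14,0],
    [0.4,0,0,0,0],
    [0.4,0,0,0,0]
  ]
}}

```text
t: 25.75
eef_pos: [445.2, -10.5, 300.8]
tcp_rot: [1.384, 1.57, -0.447]
ft_force: [-0.2, 0.6, -0.1]
opening: 0.599
```

Run:
```python
from h import *
print(tool(),delta((445,-10,88)),status.state()['joints'].round(2))
c=shot('wrist','w9');s9=shot('side','s9');shot('top','t9')
p=c['pixels'].astype(int);m=((p[...,0]>120)&(p[...,1]<70)&(p[...,2]<70)).astype('uint8')
n,l,st,ce=cv2.connectedComponentsWithStats(m)
for i in np.argsort(-st[1:,4])[:2]+1: print(st[i],ce[i],atz(c,*ce[i],70,True))
print(proj(c,(445,-10,96),True))
# hook: grip brown in side view, compare with start
S0=load('side0');d=np.abs(S0['pixels'].astype(int)-s9['pixels'])[110:190,380:440].max(2);print('hook diff',(d>40).sum())
T0=load('top0');T9=load('t9');d=np.abs(T0['pixels'].astype(int)-T9['pixels'])[200:260,445:520].max(2);print((d>40).sum())
```

```text
(array([445.23185525, -10.47395923, 300.75040697]), array([[ 8.19657136e-04,  9.66250296e-01, -2.57603755e-01],
       [-3.93080372e-04, -2.57603510e-01, -9.66250628e-01],
       [-9.99999587e-01,  8.93253202e-04,  1.68667470e-04]])) [212.7  -0.5  -0.4] [-0.17  0.15  1.86 -0.    1.13  1.66]
[ 299  181   46   65 1682] [321.57669441 211.52734839] [445.47401036  -7.95032187  70.        ]
[471 186  29  30 667] [485.55922039 200.49325337] [ 411.876417  -190.5911526   70.       ]
(np.float64(323.5575535726129), np.float64(215.6957264978329))
hook diff 498
80
```

{"method": "apply_moves", "body": {
  "increments": [
    [0.4,20,0,-1,0],
    [0.4,40,0,0,0],
    [0.4,45,0,0,0],
    [0.4,40,0,0,0],
    [0.4,30,0,0,0],
    [0.4,22,0,0,0],
    [0.4,10,0,0,0],
    [0.4,5,0,0,0],
    [0.4,0,0,0,0],
    [0.4,0,0,0,0]
  ]
}}

```text
t: 26.9
eef_pos: [445.8, -9.6, 89.0]
tcp_rot: [1.602, 1.569, -0.23]
ft_force: [-1.3, 0.8, -0.2]
opening: 0.599
```

{"method": "apply_moves", "body": {
  "increments": [
    [0.6,0,0,0,0],
    [0.75,0,0,0,0],
    [0.8,0,0,0,0],
    [0.84,0,0,0,0],
    [0.87,0,0,0,0],
    [0.9,0,0,0,0],
    [1,0,0,0,0],
    [1,0,0,0,0],
    [1,0,0,0,0],
    [1,0,0,0,0]
  ]
}}

```text
t: 27.9
eef_pos: [445.4, -9.3, 88.2]
tcp_rot: [0.423, 1.571, -1.409]
ft_force: [0.0, 1.0, 0.9]
opening: 0.077
```

{"method": "apply_moves", "body": {
  "increments": [
    [1,0,0,0,0],
    [1,0,0,0,0],
    [1,-4,0,0,0],
    [1,-8,0,0,0],
    [1,-14,0,0,0],
    [1,-20,0,0,0],
    [1,-22,0,0,0],
    [1,-22,0,0,0],
    [1,-22,0,0,0],
    [1,-18,0,0,0]
  ]
}}

```text
t: 28.9
eef_pos: [445.2, -9.3, 220.0]
tcp_rot: [1.563, 1.57, -0.269]
ft_force: [-0.0, -0.2, -2.4]
opening: 0.075
```

{"method": "apply_moves", "body": {
  "increments": [
    [1,-12,0,0,0],
    [1,-8,0,0,0],
    [1,-2,0,0,0],
    [1,0,0,0,0],
    [1,0,0,0,0]
  ]
}}

```text
t: 29.4
eef_pos: [445.1, -9.3, 239.7]
tcp_rot: [-1.386, 1.57, 3.065]
ft_force: [-0.2, -1.0, -1.1]
opening: 0.077
```

Run:
```python
from h import *
s=status.state();print(s['eef_pos'],s['ft_force'],s['opening'],delta((590,95,240)))
```

```text
[445.0847534   -9.30903723 239.73032224] [-0.15010367 -0.96913835 -1.11671307] 0.07692696629375909 [  -0.4  113.  -138.2]
```

{"method": "apply_moves", "body": {
  "increments": [
    [1,0,3,-4,0],
    [1,0,7,-8,0],
    [1,0,10,-12,0],
    [1,0,13,-16,0],
    [1,0,16,-20,0],
    [1,0,16,-20,0],
    [1,0,16,-20,0],
    [1,0,13,-16,0],
    [1,0,10,-12,0],
    [1,0,6,-7,0]
  ]
}}

```text
t: 30.4
eef_pos: [587.9, 94.2, 239.5]
tcp_rot: [-1.345, 1.57, 3.107]
ft_force: [1.0, 0.1, -1.6]
opening: 0.074
```

{"method": "apply_moves", "body": {
  "increments": [
    [1,0,3,-3,0],
    [1,0,0,0,0],
    [1,0,0,0,0]
  ]
}}

```text
t: 30.7
eef_pos: [589.9, 94.6, 240.2]
tcp_rot: [-0.78, 1.57, -2.612]
ft_force: [-0.5, -0.0, -1.3]
opening: 0.075
```

Run:
```python
from comp import *
print(tool()[0])
c=shot('wrist','w10');s=shot('side','s10');shot('top','t10')
print(proj(c,(655.8,83.9,62),True), proj(s,(655.8,83.9,62)),proj(s,(590,95,160)))
p=c['pixels'].astype(int);m=((p[...,0]>120)&(p[...,1]<80)&(p[...,2]<80)).astype('uint8')
n,l,st,ce=cv2.connectedComponentsWithStats(m)
for i in np.argsort(-st[1:,4])[:4]+1: print(st[i],ce[i])
u,v=map(int,proj(c,(655.8,83.9,62),True))
comp('c9',[('w10',max(0,u-100),max(0,v-75),2),('s10',370,110,4),('s10',200,140,3,402,300),('t10',260,130,4,404-4,300)]) if 0 else None
q=[crop('w10',min(max(0,u-100),440),max(0,v-75),2),crop('s10',370,110,4),crop('s10',210,140,2),crop('t10',265,135,4)]
cv2.imwrite('pics/c9.png',np.vstack([np.hstack(q[:2]),np.hstack(q[2:])]))
```

```text
[589.8697889   94.58726875 240.17942712]
(np.float64(316.51058934519546), np.float64(147.88067635738867)) (np.float64(251.18493644803988), np.float64(230.50228143620805)) (np.float64(265.1286666158522), np.float64(209.93925098424458))
[ 276  211   95   96 4064] [322.70620079 256.57480315]
[272  95  96  95 931] [319.2792696  140.58861439]
[128 229  25  65 467] [135.04710921 260.98072805]
[313 340  19  31 262] [322.03816794 351.92748092]
```

Run:
```python
from fit import *
c=load('w10');T=load('top0');S=load('side0')
p=c['pixels'].astype(int);m=((p[...,0]>120)&(p[...,1]<80)&(p[...,2]<80)).astype('uint8')
n,l,st,ce=cv2.connectedComponentsWithStats(m);i=1+np.argsort(-st[1:,4])[1]
y,x=np.nonzero(l==i)
P=np.array([atz(c,a,b,62,True)[:2] for a,b in zip(x,y)])
f=least_squares(lambda q:np.hypot(*(P-q[:2]).T)-q[2],[655,84,36]);print('w',f.x,np.abs(f.fun).max())
def ring(C,u,v,h,z=62):
    p=C['pixels'].astype(int);m=(p[...,0]>120)&(p[...,1]<110)&(p[...,2]<90)&(p[...,0]-p[...,1]>90)
    m[:v-h]=0;m[v+h:]=0;m[:,:u-h]=0;m[:,u+h:]=0
    y,x=np.nonzero(m);P=np.array([atz(C,a,b,z)[:2] for a,b in zip(x,y)])
    f=least_squares(lambda q:np.hypot(*(P-q[:2]).T)-q[2],[655,84,36],loss='soft_l1');return f.x,len(x)
print('T',ring(T,303,174,24),'S',ring(S,250,228,24))
# height from w & T
for z in(55,62,69):
    P=np.array([atz(c,a,b,z,True)[:2] for a,b in zip(x,y)]);f=least_squares(lambda q:np.hypot(*(P-q[:2]).T)-q[2],[655,84,36]);print(z,f.x,ring(T,303,174,24,z)[0],ring(S,250,228,24,z)[0])
# basket in hand
print('hand pepper centroid ->',[tuple((tool()[1].T@(atz(c,322.7,256.6,z,True)-tool()[0])).round(1)) for z in (200,)])
```

```text
w [660.79881004  80.2147221   41.89109214] 1.7388272500154969
T (array([663.28747749,  78.91244591,  41.81974945]), 184) S (array([662.12932431,  79.69249745,  41.84952622]), 159)
55 [660.98310806  80.25077177  42.75879333] [665.14897718  79.24158958  42.11983558] [668.31625683  74.83771801  42.31410638]
62 [660.79881004  80.2147221   41.89109214] [663.28747749  78.91244591  41.81974945] [662.12932431  79.69249745  41.84952622]
69 [660.61451201  80.17867243  41.02339096] [661.42598086  78.58330372  41.51966392] [655.94238588  84.54728249  41.38494181]
hand pepper centroid -> [(np.float64(40.4), np.float64(5.3), np.float64(-1.0))]
```

View pics/c9.png

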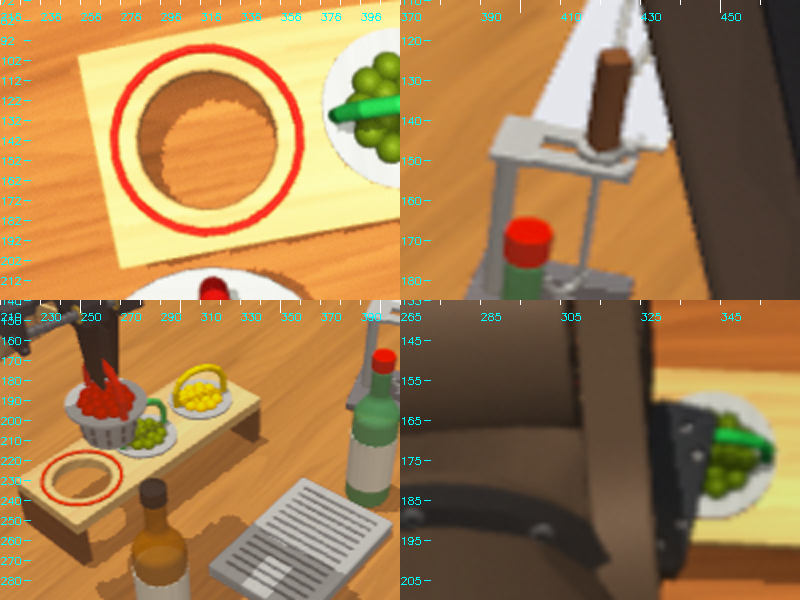

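The hook hangs upright in the fork, and the basket hangs level in the hand. All three cameras agree on the ring centre at about (661.5,79.5), with the same radius at z=62. Moving over the well.

{"method": "apply_moves", "body": {
  "increments": [
    [1,0,4,-0.2,0],
    [1,0,9,-0.5,0],
    [1,0,13,-0.8,0],
    [1,0,16,-0.9,0],
    [1,0,14,-0.8,0],
    [1,0,10,-0.5,0],
    [1,0,6,-0.2,0],
    [1,0,0,0,0],
    [1,0,0,0,0],
    [1,0,0,0,0]
  ]
}}

```text
t: 31.85
eef_pos: [660.4, 80.1, 240.3]
tcp_rot: [-0.865, 1.571, -2.697]
ft_force: [0.3, 0.3, -2.2]
opening: 0.074
```

Run:
```python
from h import *
print(tool()[0],delta((660.5,79.8,125)))
```

```text
[660.36986072  80.08256897 240.34456229] [115.3   0.2   0.2]
```

{"method": "apply_moves", "body": {
  "increments": [
    [1,10,0,0,0],
    [1,20,0,0,0],
    [1,25,0,0,0],
    [1,22,0,0,0],
    [1,14,0,0,0],
    [1,10,0,0,0],
    [1,8,0,0,0],
    [1,6,0,0,0],
    [1,0,0,0,0]
  ]
}}

```text
t: 32.75
eef_pos: [660.7, 79.9, 124.9]
tcp_rot: [-1.077, 1.57, -2.91]
ft_force: [0.3, -0.4, -2.1]
opening: 0.071
```

{"method": "apply_moves", "body": {
  "increments": [
    [1,4,0,0,0],
    [1,4,0,0,0],
    [1,4,0,0,0],
    [1,4,0,0,0],
    [1,0,0,0,0]
  ]
}}

```text
t: 33.25
eef_pos: [660.5, 79.9, 108.6]
tcp_rot: [-1.178, 1.57, -3.01]
ft_force: [0.5, 0.3, -2.0]
opening: 0.079
```

{"method": "apply_moves", "body": {
  "increments": [
    [1,3,0,0,0],
    [1,3,0,0,0],
    [1,2,0,0,0],
    [1,1,0,0,0],
    [1,0,0,0,0],
    [1,0,0,0,0]
  ]
}}

```text
t: 33.85
eef_pos: [660.8, 79.9, 100.2]
tcp_rot: [0.756, 1.571, -1.076]
ft_force: [0.1, -0.1, -1.7]
opening: 0.075
```

{"method": "apply_moves", "body": {
  "increments": [
    [1,1,0,0,0],
    [1,1,0,0,0],
    [1,0.5,0,0,0],
    [1,0,0,0,0],
    [1,0,0,0,0]
  ]
}}

```text
t: 34.35
eef_pos: [661.1, 80.1, 98.3]
tcp_rot: [1.97, 1.57, 0.138]
ft_force: [1.0, 2.2, 5.2]
opening: 0.078
```

Contact at TCP z 98.3, against an expected 98.2, so the flange is seated. Releasing and retreating.

{"method": "apply_moves", "body": {
  "increments": [
    [1,-0.3,0,0,0],
    [0.9,0,0,0,0],
    [0.8,0,0,0,0],
    [0.7,0,0,0,0],
    [0.65,0,0,0,0],
    [0.65,0,0,0,0],
    [0.65,0,0,0,0],
    [0.65,-5,0,0,0],
    [0.65,-10,0,0,0],
    [0.65,-20,0,0,0]
  ]
}}

```text
t: 35.35
eef_pos: [660.3, 79.9, 133.0]
tcp_rot: [-1.227, 1.569, -3.059]
ft_force: [-0.1, -0.4, -0.1]
opening: 0.349
```

{"method": "apply_moves", "body": {
  "increments": [
    [0.65,-40,0,0,0],
    [0.65,-40,0,0,0],
    [0.65,-30,0,0,0],
    [0.65,-20,-20,0,0],
    [0.65,0,-40,0,0],
    [0.65,0,-40,0,0],
    [0.65,0,-30,0,0],
    [0.65,0,0,0,0],
    [0.65,0,0,0,0]
  ]
}}

```text
t: 36.25
eef_pos: [535.4, 113.7, 264.3]
tcp_rot: [1.849, 1.569, 0.018]
ft_force: [1.8, -0.0, 0.1]
opening: 0.351
```

Run:
```python
from comp import *
s=status.state();print(s['eef_pos'],s['ft_force'])
c=shot('wrist','w11');S=shot('side','s11');shot('top','t11')
for n,f,pts in(('w11',True,1),('s11',False,0)):
    C=load(n);print(n,[np.round(proj(C,X,f),1) for X in((661.5,79.5,62),(661.5,79.5,106))])
    p=C['pixels'].astype(int);m=((p[...,0]>120)&(p[...,1]<80)&(p[...,2]<80)).astype('uint8')
    k,l,st,ce=cv2.connectedComponentsWithStats(m)
    for i in np.argsort(-st[1:,4])[:4]+1: print(st[i],ce[i].round(1))
# scene unchanged vs start: bottles & baskets in side/top
for a,b,rs in(('side0','s11',dict(amber=(270,225,310,315),green=(380,160,412,245),corn=(295,168,330,200),hook=(390,110,440,190))),('top0','t11',dict(amber=(262,228,292,264),corn=(365,158,402,192),hook=(470,205,520,255)))):
    A,B=load(a)['pixels'].astype(int),load(b)['pixels'].astype(int)
    for k,(x0,y0,x1,y1) in rs.items():
        best=min(((np.abs(A[y0:y1,x0:x1]-np.roll(B,(dy,dx),(0,1))[y0:y1,x0:x1]).mean(),dx,dy) for dx in range(-4,5) for dy in range(-4,5)));print(a,k,best)
u,v=map(int,proj(c,(661.5,79.5,80),True));q=[crop('w11',min(max(0,u-66),507),max(0,v-50),3),crop('s11',205,140,4),crop('s11',370,110,4),crop('s11',250,160,2)]
cv2.imwrite('pics/c10.png',np.vstack([np.hstack([cv2.resize(x,(400,300)) for x in q[:2]]),np.hstack([cv2.resize(x,(400,300)) for x in q[2:]])]))
```

```text
[535.36820641 113.70566771 264.29957381] [ 1.7826211  -0.03059515  0.09962651]
w11 [array([324.6,  83.4]), array([324.7,  74.3])]
[ 280   43   89   85 3016] [323.4  85. ]
[617 260  23  31 452] [628.8 273.4]
[137 174  21  63 399] [143.1 206.8]
[ 99 328  11  28 142] [103.1 342.3]
s11 [array([250.8, 228.3]), array([248. , 212.5])]
[231 209  40  34 510] [249.9 226.5]
[278 395  15  51 300] [285.5 419.6]
[177 400  38  33 291] [195.4 413.5]
[183 295  21  34 171] [192.7 309.3]
side0 amber (np.float64(3.162962962962963), 0, 0)
side0 green (np.float64(0.8176470588235294), 0, 0)
side0 corn (np.float64(0.3380952380952381), 0, 0)
side0 hook (np.float64(3.6618333333333335), 0, 0)
top0 amber (np.float64(31.46820987654321), 4, 3)
top0 corn (np.float64(6.6457339692633814), 0, 0)
top0 hook (np.float64(7.8936), 0, -1)
```

Run:
```python
from fit import *
for n,f in(('w11',True),('s11',False),('side0',False)):
    C=load(n)
    for nm,X in(('red',(661.5,79.5,64)),('olive',(655,-10,64))):
        if nm=='red' and n=='side0': continue
        u,v=map(int,proj(C,X,f)); p=C['pixels'].astype(int);mx,mn=p.max(2),p.min(2)
        m=((mn>120)&(mx-mn<25)).astype('uint8');h=60 if f else 32
        k=np.zeros_like(m);k[max(0,v-h):v+h,max(0,u-h):u+h]=1;m*=k
        n_,l,st,ce=cv2.connectedComponentsWithStats(m);i=1+np.argmax(st[1:,4]);y,x=np.nonzero(l==i)
        hull=cv2.convexHull(np.c_[x,y].astype(np.int32))[:,0]
        for z in (65,72):
            P=np.array([atz(C,a,b,z,f)[:2] for a,b in hull]);g=least_squares(lambda q:np.hypot(*(P-q[:2]).T)-q[2],[X[0],X[1],37],loss='soft_l1');print(n,nm,z,st[i],g.x.round(1),np.abs(g.fun).mean().round(2))
print(status.state()['t'])
```

```text
w11 red 65 [ 285   50   77   73 2003] [659.3  81.3  36.7] 0.1
w11 red 72 [ 285   50   77   73 2003] [658.1  81.6  36. ] 0.1
w11 olive 65 [ 378   36   73   71 1778] [654.2  -9.6  36.7] 0.12
w11 olive 72 [ 378   36   73   71 1778] [653.   -7.6  36. ] 0.11
s11 red 65 [234 221  25  20 136] [659.1  82.9  34.9] 0.45
s11 red 72 [234 221  25  20 136] [652.9  87.8  34.5] 0.44
s11 olive 65 [266 201  32  18 169] [653.4  -8.4  35.5] 0.25
s11 olive 72 [266 201  32  18 169] [647.3  -2.5  35.1] 0.25
side0 olive 65 [266 201  32  18 167] [653.5  -8.3  35.4] 0.21
side0 olive 72 [266 201  32  18 167] [647.4  -2.5  35. ] 0.21
36.4
```

```bash
python3 -c "
from cell import env
print(env.job_done())"
```

```text
the job is handed in; nothing more can be done
None
```

The job is handed in at about 36 s of the 72 s allowed. I lifted the pepper basket out of the jar with the hook and stood it upright on the drip tray. I hung the hook back in its fork, then carried the basket by its handle to the red-ringed well and seated it there.

**Basket seating**
- The flange touched down with the tool at z 98.3 mm, against 98.2 expected.
- After release, the wrist view fits the flange at 65 mm height, level. Its radius is 36.7 mm, the same as the olive basket's.
- Its centre reads (659.3, 81.3), about 2 mm from the well centre I measured at (661.5, 79.5). The side view puts it about 4 mm off, but from a partly hidden flange outline. Both are within the 6 mm allowed.

**Hook and bystanders**
- The hook hung upright in the fork after release. In the side view it showed no shift from the start, and a 1 px mismatch in the top view.
- The olive and corn baskets and both bottles show no shift in the side view.

**Checks that disagreed or failed**
- My first fit of the red ring gave (656, 84). I dropped it once all three cameras agreed on a different centre.
- The last top-view comparison of the amber bottle did not match. I put this down to the arm being in view but did not confirm it.
- The final close-up could not be viewed because the picture limit was reached, so the end checks are numeric only.

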